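# Clamp the red polish bottle in the ratchet vice

## Task

Stand the dark red nail-polish bottle upright in the bay of the small bottle vice and let go of it, then turn the vice's orange ratchet knob clockwise to close the jaw on it until the knob slips and clicks, and stop within about three clicks so that the glass is not overtightened. Leave the bottle standing clamped, let go of the knob, and leave the pink and blue bottles where they are.

Things in the scene. Friction and masses are not known exactly. Their poses are not given: they have to be found in the camera images.
- red_polish: dark red nail-polish bottle: square glass body 26 x 26 mm, 38 mm tall, with a round black cap 15.6 mm in diameter from 40 to 76 mm height; 45 g or so, loose. Origin at the centre of its underside, z up along the bottle, x and y square to the glass faces.
- pink_polish: bottle of the same shape with pink glass and a white cap; a bystander. Origin at the centre of its underside.
- blue_polish: bottle of the same shape with dark blue glass and a black cap; a bystander. Origin at the centre of its underside.
- vice: bottle vice screwed to the desk: white base plate 204 x 90 x 10 mm. Origin at the centre of its underside; its x runs from the knob end to the bottle bay, z up. A grey housing (76 x 66 mm, top 44 mm above the desk) centred at x = -55 mm carries the knob; the bay lies between two upright metal jaws, 46 mm wide along y, tops 44.5 mm above the desk.
- bay (a point): point on the top of the base plate (10 mm above the desk) where the underside of the bottle goes, its faces square to the vice; 17 mm from the fixed jaw's face. Axes as the vice's. The moving jaw (on the knob's side, tops of both 44.5 mm above the desk) is left open by a different amount each time, 17 to 24 mm from this point, and is not measured.
- knob_grip (a point): point on the vertical axis of the orange knob, 74 mm above the desk, in the middle of its bar: the bar is 40 mm long along this point's x, 14 mm thick along its y, from 58 to 88 mm above the desk, over a black hub 25 mm in diameter (53 to 61 mm). z up. Clockwise from above drives the moving jaw to the fixed one, 4 mm per radian. It can be let go and regripped at any angle.
- knob: the orange ratchet knob; origin on its axis, 44 mm above the desk. Its shaft is springy (2 N m/rad: let go, it turns back up to 0.1 rad; the jaw stays). Running takes 0.10 N m about the vertical (0.05 to 0.10 felt at a halt). With the bottle gripped it climbs to 0.17 to 0.19 (halt: 0.12 to 0.19) and the clutch slips, 24 clicks a turn (ripple 0.03). Each further click adds 0.013 N m, 3 N of grip.
- back_jaw: the fixed metal jaw at the +x end of the vice, 46 mm wide, 12 mm thick, 32 mm tall. Origin at the middle of the face that the bottle is pressed against, 28.5 mm above the desk; x as the vice's (away from the bay). The bottle bears on it with some 15 to 20 N when the clutch begins to slip, and stays clamped when the knob is let go.
Mind the look-alikes: they are no part of the job. Leave any yellow look-alike of the red_polish alone.

How it is judged (in metres and radians):
On the way, in this order (a step that is already met when the one before it is completed fails the run):
1. the red bottle stands upright on the floor of the bay between the open jaws, let go (distance between red_polish and bay below 0.012 m and angle between red_polish's own z axis and vertical below 0.12 rad and contact force between red_polish and the fingers below 0.1 N), for 0.2 s.
2. the knob is turned until its clutch slips: the bottle bears on the fixed jaw with more than 14 N, untouched by the fingers (contact force between back_jaw and red_polish above 14 N and contact force between red_polish and the fingers below 0.1 N), for 0.2 s.
At the end, for the whole second after the job is handed in: the red bottle stands on the floor of the bay (within 4 mm of height, 15 mm of the bay's middle, 0.1 rad of upright), clamped so that it bears on the fixed jaw with more than 12 N; the pink and blue bottles are within 20 mm of where they began (contact force between back_jaw and red_polish above 12 N and horizontal distance between red_polish and bay below 0.015 m and z of red_polish in the frame of bay between -0.003 and 0.004 m and angle between red_polish's own z axis and vertical below 0.1 rad and distance of each of pink_polish, blue_polish from where it was at the start of the episode below 0.02 m); the robot touches nothing.
It fails at once if the bottle is overtightened or rammed: it bears on the fixed jaw with more than 35 N (the knob turned on well past the first clicks) (contact force between back_jaw and red_polish above 35 N).
It fails at once if a bystander bottle is tipped or pushed away (distance of any of pink_polish, blue_polish from where it was at the start of the episode above 0.04 m or angle between any of pink_polish, blue_polish's own z axis and vertical above 0.5 rad).
It also fails if it takes over 72 s, if anything falls off the work surface, if the arm or the gripper's body presses on something with over 40 N, if the wrist force passes 120 N, or if a joint passes its speed limit or range.

## Robot

A 6-joint arm with a two-finger parallel gripper is mounted at the origin on the work surface; the furniture and walls round the work are solid. World frame = base frame: x ahead of the robot, y to its left, z up, the work surface at z = 0. Lengths are in mm, angles in rad, forces in N, time in s.
With the tool pointing down it reaches from about 300 to 775 mm from the base axis. Payload 14.6 kg.
Tool frame: the origin (TCP) lies on the mounting face of the last link; the fingertips stand 199 mm ahead of it and the grasp point (between the pads) lies 180 mm ahead of it; z points along the fingers, y is the line along which they close (so a half turn about z gives the same grasp; the last joint's range is limited). The gripper opens to 94 mm and grips with 3 to 60 N. Pads are 16 mm wide; open, the fingers measure 119 mm over their backs; the gripper's body (75 mm by 177 mm) begins 78 mm behind the grasp point.
Start: joints at [-0.067, 0.3, 1.521, -0, 1.321, -0.067], TCP at [549.992, -0.002, 404.646] pointing down, gripper open.
Joint ranges: [-3.03, 3.03], [-0.79, 2.21], [0.23, 2.52], [-1.04, 4.18], [0, 3.07], [-2.55, 2.55]. Speed limits (rad/s): [2.22, 2.22, 2.57, 3.14, 3.14, 3.14].

## Interface

Orientations are given as [roll, pitch, yaw] about the fixed x, y, z axes, in that order (R = Rz(yaw) Ry(pitch) Rx(roll)).
In Python, from cell import manip gives the robot as it stands. The module is installed in compiled form; this text tells all that it offers.
- The arm moves only by the shell command python3 -m creep 'ROWS' [FORCE]. ROWS is a JSON object of lists of equal length, an entry for each row: "slide": the shift along the world's x, y, z in cm, a list of three; "turn": the turn about the world's z in rad; "claw": the opening, from 0 (shut) to 1 (fully open). A call has 1 to 8 rows; each row shifts and turns the commanded pose from where the row before left it; what a row does not reach is not made up. A row lasts 1/8 s, in which the tool goes at most 62.5 mm and 10.7 degrees, less where a joint would pass 70% of its speed; a pose out of reach is approached as far as the arm can. A call with a gripper value outside its range is refused whole. The fingers move at their own pace and stop on an object; FORCE is the grip in N (left out, the last holds). Time passes only in rows, so rows that do not move let the fingers close. It gives the time, the measured TCP pose, the force, the opening and the grip force at its end, in the units of the state.
- manip.read_state(): the state, without advancing time (a new reading comes with each control period).
- manip.camera(name): name is "scene" or "side" or "wrist"; returns (picture, depth): 384x512x3 uint8, red, green, blue; 384x512 float32, mm along the optical axis (not along the pixel's ray), 0 where there is no reading.
- manip.calibration(name): a dict with "intrinsics" (3x3 intrinsics, pixels), "k1" (the pictures are not rectified: a ray, as slopes to the right and down, at radius r is drawn at 1 + k1 r^2 times it, then the intrinsics apply), "pose" (4x4, takes a point from camera to world coordinates). Camera axes: x right, y up, looking along -z (the intrinsics and any distortion apply to the point x, -y, -z); pixel columns grow to the right and rows downward; lengths in mm; the calibration is good to about 2 mm. A picture is of the moment at which its call begins: read the wrist's pose just before it. calibration takes no time and is no camera call; for the wrist camera it gives the pose at the moment of the call.
- manip.sign_off(): hands the job in; it is judged then, once.
Trained networks look in the newest picture that a camera, given by its name, has taken for a name from the list of things; names that differ only in an ending like _2 or _b are one class to them, and where a whole thing is asked for, a point or a joint stands for the part that bears it (a point fixed in the world has none). Each returns a list of dicts, best first, with "score" (0 to 1); they miss things now and then, are a little off and sometimes report something else, mostly with a low value. They report only what shows in the picture. A call takes as long as a camera call. They do not tell look-alikes from the thing itself.
- manip.cut_out(query, camera): "mask" (384x512 bool, what is visible of it) and "position" ([column, row] in pixels, amid what is visible of it).
The state is a dict: "clock": time; "joints": joint angles; "qd": joint speeds; "effort": joint torques, N m; "eef_pos": TCP position; "eef_rot": TCP orientation; "wrist_force": force on the tool from outside, world axes, zero at the start; "moment": the same for the moment, N m; "finger_gap": finger opening in mm; "finger_force": force on a finger pad.
Only numpy, scipy, OpenCV 4.12 (cv2) and the standard library are available. Lean on these libraries where they do the work, as an engineer would, in place of code of your own. Each camera call takes 0.05 s, during which the arm holds its last target. There are 200 camera calls.

## Working session

There is one attempt and no reset: what is moved stays moved. The work goes in short steps, Python scripts to look and compute and a shell command to move; the robot and the scene stay as the last step left them, time stands still between calls to the robot, and variables do not carry over. Pictures are saved under pics/ and viewed, at most 10 in all, crops included, and the job is handed in when it is done.

```bash
mkdir -p pics; cat > h.py <<'E'
import numpy as np, cv2
from cell import manip
def pts(name, mask, depth):
    c=manip.calibration(name); K=np.array(c["intrinsics"],float); k=c["k1"]; T=np.array(c["pose"],float)
    v,u=np.nonzero(mask&(depth>0)); d=depth[v,u]
    x=(u-K[0,2])/K[0,0]; y=(v-K[1,2])/K[1,1]
    rd=np.hypot(x,y); r=rd.copy()
    for _ in range(20): r=rd/(1+k*r*r)
    s=np.where(rd>0,r/np.maximum(rd,1e-9),1); x=x*s;y=y*s
    P=np.stack([x*d,-y*d,-d,np.ones_like(d)])
    return (T@P)[:3].T
def proj(name,P):
    c=manip.calibration(name); K=np.array(c["intrinsics"],float); k=c["k1"]; T=np.array(c["pose"],float)
    q=np.linalg.inv(T)@np.r_[P,1]; x=q[0]/-q[2]; y=-q[1]/-q[2]; f=1+k*(x*x+y*y)
    return K[0,0]*x*f+K[0,2],K[1,1]*y*f+K[1,2]
E
python3 - <<'E'
from h import *
s=manip.read_state();print(s["clock"],s["eef_pos"],s["eef_rot"],s["finger_gap"])
ims=[]
for n in ("scene","side","wrist"):
    im,d=manip.camera(n); ims.append(im)
    print(n,np.round(manip.calibration(n)["pose"],2).tolist())
    for q in ("red_polish","pink_polish","blue_polish","vice","knob","back_jaw"):
        for r in manip.cut_out(q,n)[:3]:
            m=r["mask"]; P=pts(n,m,d)
            if len(P): print(n,q,round(r["score"],2),np.round(r["position"]),m.sum(),np.round(np.median(P,0)),np.round(np.percentile(P,2,axis=0)),np.round(np.percentile(P,98,axis=0)))
a=np.vstack([np.hstack(ims[:2]),np.hstack([ims[2],ims[2]*0])])
cv2.imwrite("pics/a.png",cv2.resize(a,(800,600))[:,:,::-1])
E
```

```text
0.0 [5.49957268e+02 1.01378107e-02 4.04072014e+02] [-3.14039374e+00 -8.00919562e-05  1.57081124e+00] 93.89496566166353
scene [[-0.59, 0.56, -0.59, -55.23], [-0.81, -0.39, 0.44, 694.18], [0.02, 0.73, 0.68, 638.78], [0.0, 0.0, 0.0, 1.0]]
scene red_polish 0.87 [223. 245.] 300 [390. 452.  36.] [383. 437.   6.] [403. 461.  75.]
scene red_polish 0.65 [251. 229.] 298 [395. 371.  36.] [385. 357.   3.] [411. 382.  75.]
scene red_polish 0.53 [334. 210.] 307 [333. 194.  35.] [323. 156.  -0.] [350. 203.  75.]
scene pink_polish 0.55 [279. 220.] 257 [383. 314.  36.] [373. 298.   5.] [394. 324.  75.]
scene blue_polish 0.75 [300. 207.] 255 [382. 255.  36.] [373. 244.   7.] [398. 265.  75.]
scene vice 0.73 [243. 190.] 2461 [523. 310.  18.] [492. 227.   4.] [580. 413.  86.]
scene knob 0.56 [259. 164.] 214 [532. 264.  74.] [515. 181.   0.] [626. 270.  89.]
scene back_jaw 0.64 [208. 198.] 200 [537. 396.  34.] [521. 386.  15.] [565. 405.  46.]
side [[0.25, -0.62, 0.75, 1091.65], [0.97, 0.16, -0.19, 139.2], [-0.01, 0.77, 0.64, 617.85], [0.0, 0.0, 0.0, 1.0]]
side red_polish 0.86 [313. 178.] 387 [404. 445. 
[... 400 characters left out ...]
nk_polish 0.25 [317. 232.] 307 [554. 389.  37.] [492. 385.   0.] [569. 406.  45.]
side blue_polish 0.77 [222. 189.] 383 [396. 251.  33.] [340. 237.  -1.] [405. 267.  75.]
side vice 0.68 [266. 241.] 4819 [557. 301.  13.] [500. 218.   1.] [588. 408.  86.]
side vice 0.51 [222. 188.] 374 [396. 251.  35.] [383. 237.   2.] [405. 266.  75.]
side knob 0.6 [242. 224.] 336 [542. 259.  77.] [439. 250.  -1.] [557. 288.  89.]
side back_jaw 0.86 [315. 231.] 308 [555. 388.  36.] [524. 385.  13.] [569. 405.  45.]
wrist [[1.0, -0.0, -0.0, 550.17], [0.0, 0.96, 0.27, 81.54], [-0.0, -0.27, 0.96, 384.57], [0.0, 0.0, 0.0, 1.0]]
wrist red_polish 0.6 [70. 18.] 1059 [344. 187.  38.] [308. 176.  -0.] [353. 215.  76.]
```

View pics/a.png

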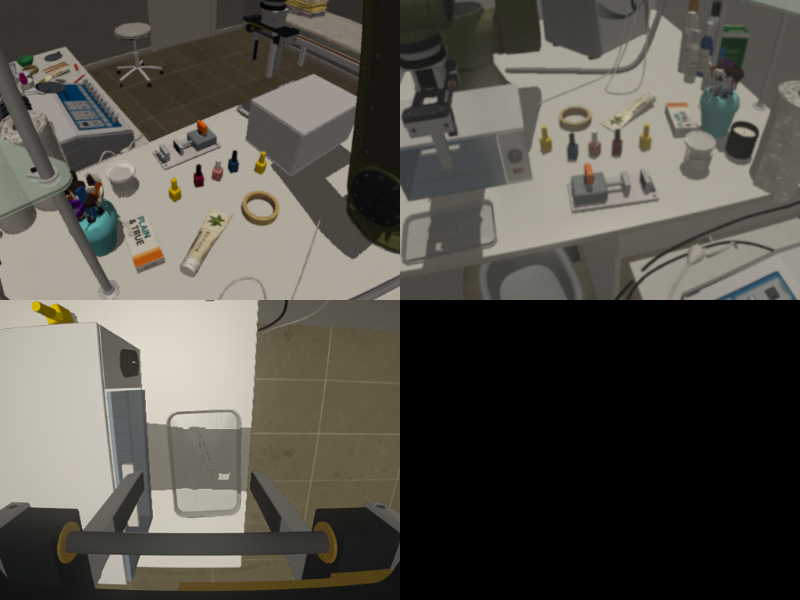

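Five bottles in a row in the scene picture: yellow (223,245), dark red (251,229), pink (279,220), blue (300,207), yellow (334,210). The one at (251,229) is dark red glass with a black cap, which fits the description. I'll confirm it with a crop from above.

```bash
python3 -m creep '{"slide":[[0,6,0],[0,6,0],[0,6,0],[0,6,0],[-2,5,0],[-5,0,0],[-2,0,0],[0,0,0]],"turn":[0,0,0,0,0,0,0,0],"claw":[1,1,1,1,1,1,1,1]}' 20
python3 - <<'E'
from h import *
s=manip.read_state();print(s["clock"],s["eef_pos"],s["eef_rot"],s["finger_gap"])
n="wrist"; im,d=manip.camera(n); np.save("d.npy",d); np.save("im.npy",im)
for q in ("red_polish","pink_polish","blue_polish","vice","knob","back_jaw"):
        for r in manip.cut_out(q,n)[:3]:
            m=r["mask"]; P=pts(n,m,d)
            if len(P): print(n,q,round(r["score"],2),np.round(r["position"]),m.sum(),np.round(np.median(P,0)),np.round(np.percentile(P,2,axis=0)),np.round(np.percentile(P,98,axis=0)))
cv2.imwrite("pics/b.png",cv2.resize(im,(800,600))[:,:,::-1])
E
```

```text
clock: 2.05
eef_pos: [459.3, 290.3, 405.1]
eef_rot: [3.141, -0.0, 1.572]
wrist_force: [1.0, -0.2, 0.6]
finger_gap: 94.0
finger_force: 0.0
2.05 [459.25946449 290.25931676 405.13804612] [ 3.14101662e+00 -3.44265190e-04  1.57196650e+00] 94.0304157107459
wrist red_polish 0.78 [205. 113.] 507 [407. 370.  38.] [395. 358.   5.] [418. 383.  76.]
wrist red_polish 0.57 [195.  37.] 712 [402. 445.  38.] [388. 437.  11.] [411. 461.  76.]
wrist pink_polish 0.65 [199. 159.] 608 [395. 314.  37.] [368. 288.  -1.] [407. 327.  75.]
wrist blue_polish 0.69 [197. 201.] 533 [392. 258.  37.] [378. 241.  10.] [402. 268.  75.]
wrist vice 0.7 [314. 148.] 10321 [534. 325.  10.] [495. 230.   7.] [585. 414.  87.]
wrist knob 0.55 [319. 207.] 752 [535. 266.  85.] [516. 241.  43.] [555. 273.  88.]
wrist knob 0.32 [197. 204.] 587 [392. 258.  37.] [378. 240.   6.] [403. 268.  75.]
wrist knob 0.23 [207. 114.] 555 [407. 369.  37.] [389. 355.  -1.] [418. 383.  75.]
wrist back_jaw 0.64 [322.  88.] 567 [544. 394.  43.] [523. 387.  20.] [566. 406.  45.]
wrist back_jaw 0.56 [317. 206.] 707 [535. 267.  85.] [516. 256.  58.] [553. 273.  88.]
```

View pics/b.png

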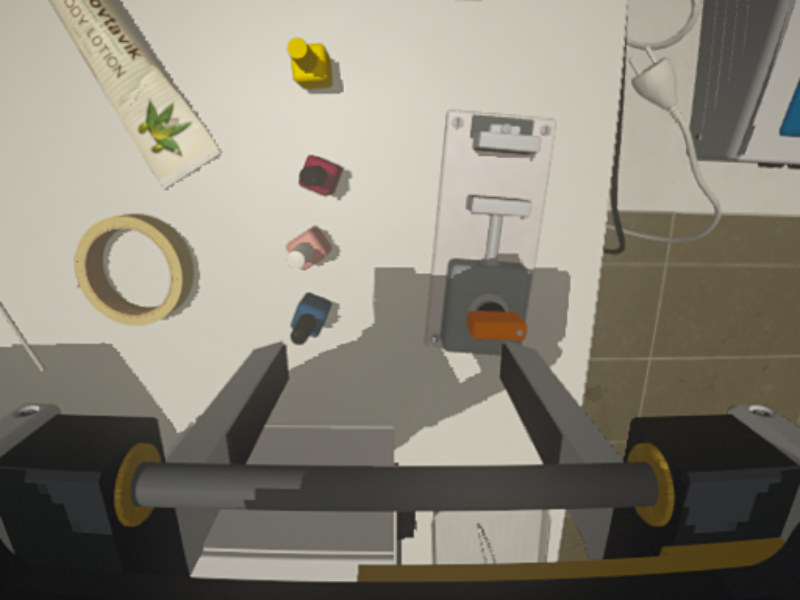

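Red bottle at (320,175) in the enlarged wrist picture: dark red glass, black cap, between yellow (310,65) and pink (308,250). It is the right one. The vice lies with its bay at about (500,172) and the knob at (495,325). Next I fit the yaws.

```bash
cat > fit.py <<'E'
from h import *
def rect(P,lo,hi,tag,trim=1):
    Q=P[(P[:,2]>lo)&(P[:,2]<hi)]
    if len(Q)<6: print(tag,len(Q)); return
    c,wh,a=cv2.minAreaRect(Q[:,:2].astype(np.float32)); print(tag,len(Q),"c",np.round(c,1),"wh",np.round(wh,1),"ang",round(a,1),"mean",np.round(Q.mean(0),1))
E
python3 - <<'E'
from fit import *
n="wrist";d=np.load("d.npy")
P=pts(n,np.ones_like(d,bool),d)
def box(x0,x1,y0,y1): return P[(P[:,0]>x0)&(P[:,0]<x1)&(P[:,1]>y0)&(P[:,1]<y1)]
R=box(380,430,345,400)
rect(R,73,80,"red cap"); rect(R,34,42,"red shoulder"); rect(R,10,42,"red body")
B=box(380,430,285,340); rect(B,10,42,"pink body"); rect(B,20,80,"pink")
V=box(470,610,200,440)
rect(V,6,13,"plate"); rect(V,82,92,"bar top"); rect(V,41,47,"tops z44")
J=V[V[:,1]>300]; m=J[:,1]<365
rect(J[m],42,47,"mov jaw"); rect(J[~m],42,47,"fix jaw"); H=V[V[:,1]<300]; rect(H,41,47,"housing")
W=box(200,500,0,260); print("box top",np.percentile(W[:,2],[50,90,99]))
im=np.load("im.npy"); cv2.imwrite("pics/c.png",cv2.resize(im[60:190,170:360],None,fx=4,fy=4,interpolation=3)[:,:,::-1])
E
```

```text
red cap 126 c [402.1 368.8] wh [12.5 12.9] ang 25.5 mean [402.2 368.7  74.4]
red shoulder 252 c [402.5 368.7] wh [25.9 25.9] ang 68.9 mean [405.4 369.8  36.6]
red body 312 c [402.7 368.8] wh [26.2 26.1] ang 68.9 mean [406.8 369.6  34.2]
pink body 304 c [391.  311.5] wh [25.4 25.8] ang 32.8 mean [396.3 314.8  32.8]
pink 478 c [390.9 311.5] wh [25.4 25.8] ang 33.1 mean [394.4 313.8  48.2]
plate 5615 c [540.3 316.9] wh [203.   90.9] ang 85.8 mean [536.9 347.7   9.1]
bar top 427 c [536.2 261.4] wh [14.  40.2] ang 87.7 mean [535.6 262.4  86.5]
tops z44 2670 c [539.4 312.1] wh [175.4  64.2] ang 86.3 mean [535.7 298.8  43.1]
mov jaw 345 c [542.3 347. ] wh [12.2 45.1] ang 85.8 mean [542.1 346.6  43.4]
fix jaw 378 c [546.1 393.5] wh [11.5 45.9] ang 85.8 mean [545.8 393.6  43.4]
housing 1880 c [536.1 261.7] wh [74.4 64.2] ang 86.5 mean [532.3 268.4  43. ]
box top [-6.73747807e-02  1.60985195e+02  1.69924156e+02]
```

View pics/c.png

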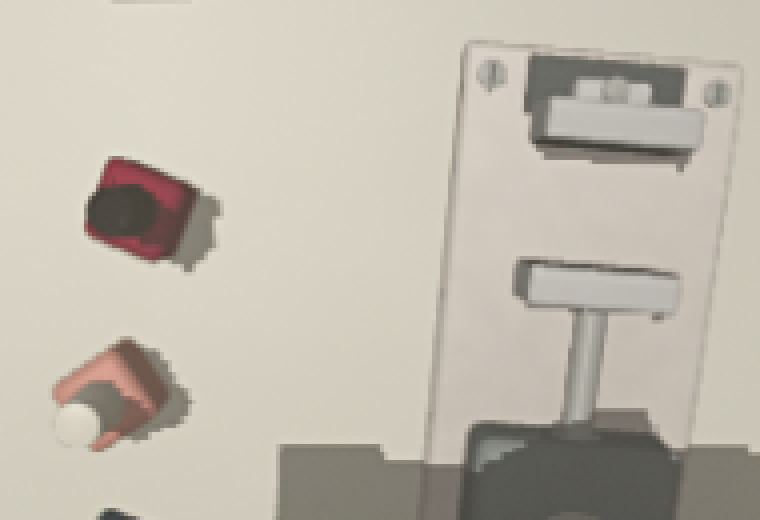

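The zoom confirms the red bottle: its faces are 21° clockwise of world, the vice's about 4°, and the jaw opening is about 34.5 mm. Next I go down on its cap.

```bash
python3 - <<'E'
from h import *
d=np.load("d.npy");P=pts("wrist",np.ones_like(d,bool),d)
W=P[(P[:,2]>90)&(P[:,2]<200)&(P[:,0]<470)]
print(W.min(0),W.max(0),np.percentile(W,[2,98],axis=0))
E
python3 -m creep '{"slide":[[-3,4,0],[-2.75,3.9,0],[0,0,-4],[0,0,-4],[0,0,-4],[0,0,-2],[0,0,-2.15],[0,0,0]],"turn":[0,0,0,0,0,0,0,0],"claw":[0.6,0.6,0.6,0.6,0.6,0.6,0.6,0.6]}' 20
```

```text
[327.44486709  57.94195106  90.13669807] [469.19353674 140.97716839 171.62092738] [[336.9738421  111.10763984 113.95377907]
 [464.31390451 139.80776095 170.19539145]]
clock: 3.4
eef_pos: [402.6, 368.8, 241.8]
eef_rot: [-3.139, 0.002, 1.57]
wrist_force: [0.4, -0.2, 0.9]
finger_gap: 56.7
finger_force: 0.0
```

```bash
python3 -m creep '{"slide":[[0,0,0],[0,0,0],[0,0,0],[0,0,0],[0,0,4],[0,0,4],[3,0,0],[3,0,0]],"turn":[0,0,0,0,0,0,0.15,0.15],"claw":[0,0,0,0,0,0,0,0]}' 25
python3 -m creep '{"slide":[[4,0,0],[2,0.1,0],[1,0.1,0],[0,0,0]],"turn":[0,0,0,0],"claw":[0,0,0,0]}'
python3 - <<'E'
from fit import *
n="wrist"; s=manip.read_state(); print(s["eef_pos"],s["eef_rot"]); im,d=manip.camera(n)
P=pts(n,np.ones_like(d,bool),d)
x,y=s["eef_pos"][:2]
R=P[(abs(P[:,0]-x)<35)&(abs(P[:,1]-y)<35)]
rect(R,50,140,"held above 50"); rect(R,80,132,"b")
V=P[(P[:,0]>470)&(P[:,0]<610)&(P[:,1]>300)&(P[:,1]<440)]; rect(V,41,47,"jaws"); rect(V[V[:,1]>380],41,47,"fix")
cv2.imwrite("pics/d.png",cv2.resize(im,(800,600))[:,:,::-1])
E
```

```text
clock: 4.4
eef_pos: [463.1, 369.1, 323.9]
eef_rot: [3.14, -0.0, 1.876]
wrist_force: [-0.0, -0.4, -0.3]
finger_gap: 15.0
finger_force: 25.0
clock: 4.9
eef_pos: [532.5, 371.0, 322.9]
eef_rot: [-3.141, 0.0, 1.871]
wrist_force: [-0.2, -0.2, -0.2]
finger_gap: 15.1
finger_force: 25.0
[532.4529093  371.02300146 322.90579627] [-3.14116102e+00  9.99062035e-05  1.87068234e+00]
held above 50 1634 c [529.2 374.7] wh [24.7 37. ] ang 89.8 mean [529.8 380.4 111.2]
b 1164 c [528.7 374.9] wh [24.2 34.5] ang 88.5 mean [529.9 380.7 107. ]
jaws 656 c [537.9 349.6] wh [105.2  45.8] ang 82.3 mean [542.5 392.5  44.1]
fix 628 c [544.  394.4] wh [12.8 45.9] ang 86.0 mean [543.6 394.9  44.2]
```

View pics/d.png

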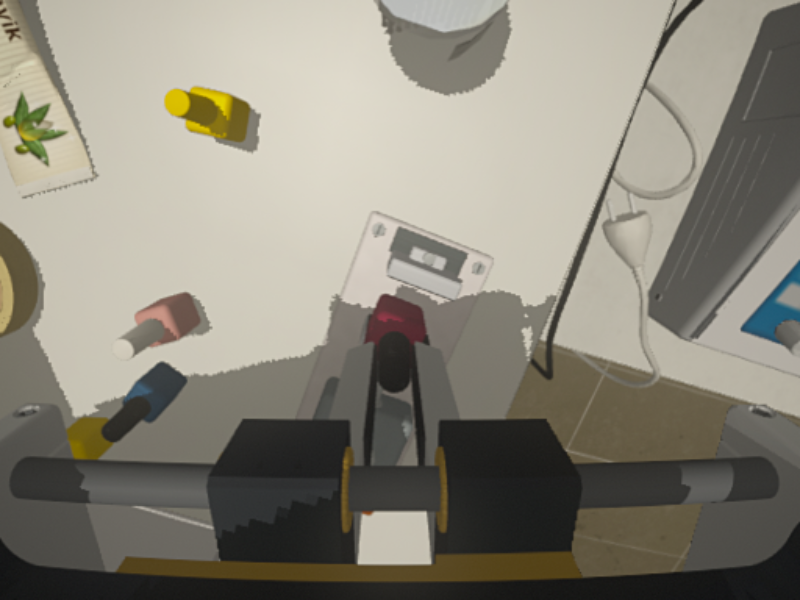

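The red bottle is held upright at (400,335) and roughly square to the vice. Fixed jaw is at (425,278). Lowering and releasing.

```bash
python3 -m creep '{"slide":[[1.1,0,0],[0,0,-2],[0,0,-2],[0,0,-1.5],[0,0,-1],[0,0,-0.45],[0,0,0]],"turn":[0,0,0,0,0,0,0],"claw":[0,0,0,0,0,0,0]}'
```

```text
clock: 5.82
eef_pos: [543.4, 371.4, 256.1]
eef_rot: [3.139, -0.001, 1.871]
wrist_force: [-9.4, -3.9, 25.8]
finger_gap: 14.9
finger_force: 25.1
```

```bash
python3 -m creep '{"slide":[[0,0,0.15],[0,0,0]],"turn":[0,0],"claw":[0,0]}'
python3 -m creep '{"slide":[[0,0,0],[0,0,0]],"turn":[0,0],"claw":[0.3,0.5]}'
python3 -m creep '{"slide":[[0,0,1],[0,0,3],[0,0,4],[0,0,4],[0,0,0],[0,-2,0],[0,-4,0],[0,0,0]],"turn":[0,0,0,0,0,0,0,0],"claw":[0.5,0.6,0.6,0.6,0.6,0.6,0.6,0.6]}'
python3 - <<'E'
from fit import *
s=manip.read_state(); print(s["clock"],s["eef_pos"],s["eef_rot"],s["joints"])
ims=[]
for n in ("wrist","side"):
    im,d=manip.camera(n); P=pts(n,np.ones_like(d,bool),d)
    R=P[(abs(P[:,0]-543)<25)&(abs(P[:,1]-371)<14.5)]
    rect(R,81,92,n+" cap top"); rect(R,46.5,54,n+" body")
    V=P[(P[:,0]>470)&(P[:,0]<610)&(P[:,1]>200)&(P[:,1]<440)]; rect(V[V[:,1]>383],42,47,"fix"); rect(V[(V[:,1]<362)&(V[:,1]>325)],42,47,"mov")
    if n=="wrist": rect(V[V[:,1]<310],82,92,"bar")
    ims.append(im)
a,b=ims; b=b[170:298,200:371]
cv2.imwrite("pics/e.png",np.hstack([cv2.resize(a,(400,300)),cv2.resize(b,(400,300))])[:,:,::-1])
E
```

```text
clock: 6.08
eef_pos: [543.3, 371.3, 256.2]
eef_rot: [3.141, -0.001, 1.871]
wrist_force: [-6.2, -1.1, 13.6]
finger_gap: 14.8
finger_force: 25.0
clock: 6.32
eef_pos: [543.4, 371.0, 254.4]
eef_rot: [-3.141, 0.0, 1.871]
wrist_force: [-0.1, -0.3, 0.5]
finger_gap: 31.7
finger_force: 0.0
clock: 7.32
eef_pos: [543.7, 309.1, 374.7]
eef_rot: [-3.141, 0.0, 1.869]
wrist_force: [0.4, -0.7, 0.2]
finger_gap: 56.4
finger_force: 0.0
7.325 [543.70746076 309.12279457 374.73069568] [-3.14058375e+00  3.87444395e-04  1.86861942e+00] [ 4.58443536e-01  4.92191372e-01  1.32515881e+00 -2.27936650e-04
  1.32530036e+00  1.60676156e-01]
wrist cap top 160 c [542.1 374.4] wh [12.5 12.6] ang 62.8 mean [541.9 374.3  85.1]
wrist body 271 c [542.4 374.1] wh [24.2 24.4] ang 84.0 mean [541.  374.4  47.8]
fix 529 c [544.1 392. ] wh [18.8 45.7] ang 86.0 mean [543.9 394.7  44.4]
mov 478 c [541.2 352.5] wh [20.6 45.7] ang 86.1 mean [540.9 348.9  44.3]
bar 506 c [535.4 263.4] wh [14.1 39.4] ang 89.1 mean [535.3 264.7  87.1]
side cap top 37 c [544.5 370.1] wh [13.2 10.4] ang 7.9 mean [544.5 369.9  84.1]
side body 60 c [545.  369.6] wh [22.  22.5] ang 80.6 mean [548.1 368.   48.5]
fix 115 c [546.1 391.2] wh [45.8 15. ] ang 0.5 mean [546.9 391.5  43.5]
mov 144 c [543.2 349.9] wh [23.1 46. ] ang 86.3 mean [543.8 347.   43.9]
```

View pics/e.png

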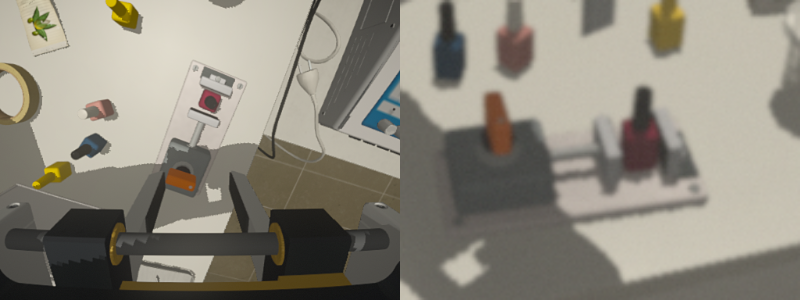

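The bottle stands upright in the bay, with its cap at (208,90) in the left picture and a gap either side of it in the right one. Now to the knob.

```bash
python3 -m creep '{"slide":[[-0.76,-2.4,0],[0,-2.47,0],[0,0,-2],[0,0,-2],[0,0,-1],[0,0,0],[0,0,0],[0,0,0]],"turn":[0.17,0.17,0.18,0.18,0.18,0.18,0.18,0],"claw":[0.6,0.6,0.6,0.6,0.6,0.6,0.6,0.6]}'
python3 -m creep '{"slide":[[0,0,-3],[0,0,-2],[0,0,-1.26],[0,0,0],[0,0,0],[0,0,0],[0,0,0]],"turn":[0,0,0,0,0,0,0],"claw":[0.6,0.6,0.6,0.1,0,0,0]}' 30
python3 -c "
from h import *
s=manip.read_state();print(s['moment'],s['wrist_force'],s['joints'])"
```

```text
clock: 8.43
eef_pos: [535.8, 263.1, 324.8]
eef_rot: [-3.141, -0.0, 3.111]
wrist_force: [-0.3, 0.3, -0.1]
finger_gap: 56.3
finger_force: 0.0
clock: 9.3
eef_pos: [535.9, 262.3, 263.1]
eef_rot: [3.141, 0.001, 3.111]
wrist_force: [-0.3, -0.2, 0.2]
finger_gap: 19.4
finger_force: 0.0
[ 0.08299961 -0.04491183 -0.03984724] [-0.31818264 -0.16059851  0.24011666] [ 3.93786584e-01  5.48615713e-01  1.51743074e+00  2.59411519e-06
  1.07478220e+00 -1.14598037e+00]
```

```bash
python3 -m creep '{"slide":[[0,0,0],[0,0,0],[0,0,0]],"turn":[0,0,0],"claw":[0,0,0]}'
python3 -c "
from h import *
s=manip.read_state();print(s['moment'])"
python3 -m creep '{"slide":[[0,0,0],[0,0,0],[0,0,0]],"turn":[-0.1,-0.1,0],"claw":[0,0,0]}'
python3 -c "
from h import *
s=manip.read_state();print(s['moment'])"
```

```text
clock: 9.68
eef_pos: [536.1, 261.4, 263.0]
eef_rot: [-3.14, 0.0, 3.11]
wrist_force: [0.3, -9.7, 4.7]
finger_gap: 13.6
finger_force: 30.0
[-1.89541489  0.25646325 -0.00922013]
clock: 10.05
eef_pos: [536.1, 261.3, 263.0]
eef_rot: [-3.139, 0.0, 2.909]
wrist_force: [-1.5, -10.6, 5.9]
finger_gap: 13.6
finger_force: 30.0
[-2.13744509  0.20075717  0.07800177]
```

```bash
python3 -m creep '{"slide":[[0,-0.1,0],[0,0,0],[0,0,0],[0,0,0],[0,0,0],[0,0,0],[0,0,0]],"turn":[0,-0.15,-0.15,-0.15,-0.15,-0.15,0],"claw":[0,0,0,0,0,0,0]}'
python3 -c "
from h import *
s=manip.read_state();print(s['moment'],s['wrist_force'])"
```

```text
clock: 10.92
eef_pos: [536.0, 260.7, 263.0]
eef_rot: [-3.14, 0.001, 2.158]
wrist_force: [-3.3, -8.7, 6.2]
finger_gap: 13.5
finger_force: 30.0
[-1.58091105  0.46391563  0.05307784] [-3.31978128 -8.72899966  6.18948827]
```

```bash
python3 -m creep '{"slide":[[0,-0.05,0],[0,0,0],[0,0,0],[0,0,0],[0,0,0]],"turn":[-0.15,-0.15,-0.15,-0.15,0],"claw":[0,0,0,0,0]}'
python3 -c "
from h import *
s=manip.read_state();print(s['moment'],s['wrist_force'])"
```

```text
clock: 11.55
eef_pos: [535.8, 260.4, 263.0]
eef_rot: [-3.141, 0.001, 1.558]
wrist_force: [-4.2, -5.9, 6.2]
finger_gap: 13.3
finger_force: 30.0
[-1.3462185   0.8957681   0.05277901] [-4.17886509 -5.94952451  6.24344024]
```

```bash
python3 -m creep '{"slide":[[0,0,0],[0,0,0],[0,0,0]],"turn":[-0.1,-0.1,0],"claw":[0,0,0]}'
python3 -c "
from h import *
s=manip.read_state();print(s['moment'],s['wrist_force'])"
```

```text
clock: 11.92
eef_pos: [535.7, 260.4, 262.9]
eef_rot: [-3.141, 0.002, 1.359]
wrist_force: [-5.8, -6.5, 6.4]
finger_gap: 14.0
finger_force: 30.0
[-1.37774673  1.1248128   0.06828808] [-5.81782148 -6.49277921  6.39240057]
```

```bash
python3 -m creep '{"slide":[[0,0,0],[0,0,0],[0,0,0]],"turn":[-0.1,-0.1,0],"claw":[0,0,0]}'
python3 -c "
from h import *
s=manip.read_state();print(s['moment'],s['wrist_force'])"
```

```text
clock: 12.3
eef_pos: [535.7, 260.4, 262.9]
eef_rot: [-3.141, 0.002, 1.159]
wrist_force: [-6.4, -6.4, 6.8]
finger_gap: 13.7
finger_force: 30.0
[-1.31864578  1.34732881  0.07410249] [-6.35106881 -6.36050226  6.77455763]
```

```bash
for i in 1; do python3 -m creep '{"slide":[[0,0,0],[0,0,0]],"turn":[-0.1,0],"claw":[0,0]}' | grep -E "rot"; python3 -c "
from h import *
s=manip.read_state();print(s['moment'])"; done
```

```text
eef_rot: [-3.141, 0.002, 1.059]
[-1.2497314   1.39592081  0.0722697 ]
```

```bash
python3 -m creep '{"slide":[[0,0,0],[0,0,0]],"turn":[-0.1,0],"claw":[0,0]}' | grep -E "rot"; python3 -c "
from h import *
s=manip.read_state();print(s['moment'])"
```

```text
eef_rot: [-3.141, 0.002, 0.959]
[-1.2493252   1.44074638  0.09011639]
```

```bash
python3 -m creep '{"slide":[[0,0,0],[0,0,0]],"turn":[-0.08,0],"claw":[0,0]}' | grep -E "rot"; python3 -c "
from h import *
s=manip.read_state();print(s['moment'])"
```

```text
eef_rot: [-3.141, 0.002, 0.88]
[-1.24521142  1.46146314  0.14031198]
```

```bash
python3 -m creep '{"slide":[[0,0,0],[0,0,0]],"turn":[-0.06,0],"claw":[0,0]}' | grep -E "rot"; python3 -c "
from h import *
s=manip.read_state();print(s['moment'])"
```

```text
eef_rot: [-3.141, 0.002, 0.82]
[-1.21533523  1.53178619  0.11796153]
```

```bash
python3 -m creep '{"slide":[[0,0,0],[0,0,0]],"turn":[-0.06,0],"claw":[0,0]}' | grep -E "rot"; python3 -c "
from h import *
s=manip.read_state();print(s['moment'])"
```

```text
eef_rot: [-3.141, 0.002, 0.76]
[-1.1538969   1.53016078  0.10655391]
```

```bash
python3 -m creep '{"slide":[[0,0,0],[0,0,0]],"turn":[-0.06,0],"claw":[0,0]}' | grep -E "rot"; python3 -c "
from h import *
s=manip.read_state();print(s['moment'])"
```

```text
eef_rot: [-3.141, 0.002, 0.7]
[-1.12843563  1.57499232  0.12884917]
```

```bash
python3 -m creep '{"slide":[[0,0,0],[0,0,0]],"turn":[-0.06,0],"claw":[0,0]}' | grep -E "rot"; python3 -c "
from h import *
s=manip.read_state();print(s['moment'])"
```

```text
eef_rot: [-3.141, 0.002, 0.64]
[-1.14582363  1.59259521  0.05989104]
```

```bash
python3 -m creep '{"slide":[[0,0,0],[0,0,0]],"turn":[-0.06,0],"claw":[0,0]}' | grep -E "rot"; python3 -c "
from h import *
s=manip.read_state();print(s['moment'])"
```

```text
eef_rot: [-3.142, 0.002, 0.58]
[-1.11290554  1.71928981  0.1431431 ]
```

```bash
python3 - <<'E'
from fit import *
ims=[]
for n in ("side","scene"):
    im,d=manip.camera(n); P=pts(n,np.ones_like(d,bool),d)
    V=P[(P[:,0]>500)&(P[:,0]<590)&(P[:,1]>318)&(P[:,1]<420)]
    rect(V[V[:,1]>384],41,46,n+" fix"); rect(V[(V[:,1]<366)],41,46,n+" mov"); rect(V,80,92,"cap"); rect(V[(V[:,1]>350)&(V[:,1]<390)],46.2,54,"body")
    u,v=[int(t) for t in proj(n,np.array([543,350,50]))]
    ims.append(cv2.resize(im[v-40:v+40,u-53:u+53],(400,300)))
cv2.imwrite("pics/f.png",np.hstack(ims)[:,:,::-1])
E
```

```text
side fix 122 c [546.4 391.4] wh [13.5 46.5] ang 86.4 mean [548.4 391.7  43.4]
side mov 146 c [543.3 356.6] wh [17.9 45.9] ang 86.7 mean [545.  354.9  43.6]
cap 40 c [543.6 373.3] wh [10.7 13.9] ang 70.0 mean [544.5 372.9  83.7]
body 75 c [548.  369.4] wh [30.5 41.1] ang 81.5 mean [547.6 370.5  48.1]
scene fix 75 c [545.3 390.9] wh [14.5 47.6] ang 86.9 mean [542.6 391.5  43.8]
scene mov 55 c [542.2 353.1] wh [15.5 45.8] ang 73.0 mean [537.2 354.4  43.8]
cap 26 c [541.4 373.1] wh [12.6 10.8] ang 77.3 mean [540.7 373.5  83.9]
body 54 c [537.6 370.1] wh [30.9 36.1] ang 89.7 mean [539.4 374.4  48.5]
```

View pics/f.png

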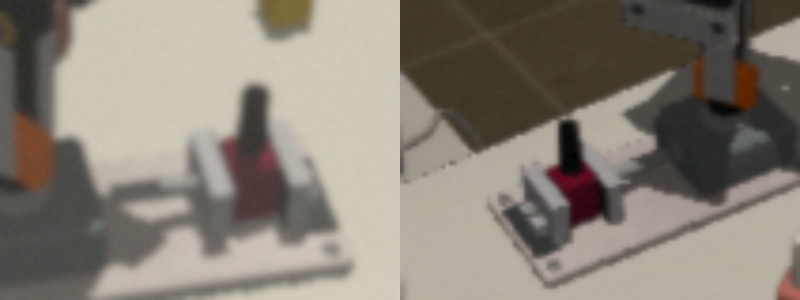

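The pictures show both jaws against the glass, with the bottle upright. I'll average the torque at each further small step to be sure the clutch is slipping.

```bash
cat > tq.py <<'E'
from h import *
a=[]
for _ in range(5):
    a.append(manip.read_state()["moment"][2]); manip.camera("side")
print("tq",np.round(a,3),round(float(np.mean(a)),3))
E
python3 tq.py; python3 -m creep '{"slide":[[0,0,0],[0,0,0]],"turn":[-0.06,0],"claw":[0,0]}' | grep -E "rot";python3 tq.py
```

```text
tq [0.071 0.087 0.08  0.131 0.074] 0.089
eef_rot: [3.142, 0.002, 0.52]
tq [0.117 0.174 0.173 0.192 0.125] 0.156
```

```bash
python3 -m creep '{"slide":[[0,0,0],[0,0,0]],"turn":[-0.06,0],"claw":[0,0]}' | grep -E "rot";python3 tq.py
```

```text
eef_rot: [3.141, 0.002, 0.46]
tq [0.16  0.129 0.178 0.202 0.141] 0.162
```

```bash
python3 -m creep '{"slide":[[0,0,0],[0,0,0]],"turn":[-0.08,0],"claw":[0,0]}' | grep -E "rot";python3 tq.py
```

```text
eef_rot: [3.141, 0.002, 0.38]
tq [0.108 0.192 0.162 0.148 0.15 ] 0.152
```

```bash
python3 -m creep '{"slide":[[0,0,0],[0,0,0]],"turn":[-0.08,0],"claw":[0,0]}' | grep -E "rot";python3 tq.py
```

```text
eef_rot: [3.141, 0.002, 0.3]
tq [0.167 0.148 0.152 0.136 0.18 ] 0.157
```

```bash
python3 -m creep '{"slide":[[0,0,0],[0,0,0]],"turn":[-0.08,0],"claw":[0,0]}' | grep -E "rot";python3 tq.py
```

```text
eef_rot: [3.141, 0.002, 0.22]
tq [0.166 0.185 0.152 0.232 0.179] 0.183
```

```bash
python3 -m creep '{"slide":[[0,0,0],[0,0,0],[0,0,0]],"turn":[-0.1,0,0],"claw":[0,0,0]}' | grep -E "rot";python3 tq.py
python3 -m creep '{"slide":[[0,0,0],[0,0,0],[0,0,0],[0,0,2],[0,0,4],[0,0,5],[0,-3,0],[0,0,0]],"turn":[0,0,0,0,0,0,0,0],"claw":[0.3,0.6,0.6,0.6,0.6,0.6,0.6,0.6]}'
python3 - <<'E'
from fit import *
ims=[]
for n in ("side","scene"):
    im,d=manip.camera(n); P=pts(n,np.ones_like(d,bool),d)
    V=P[(P[:,0]>500)&(P[:,0]<590)&(P[:,1]>318)&(P[:,1]<420)]
    rect(V[V[:,1]>384],41,46,n+" fix"); rect(V[(V[:,1]<366)],41,46,n+" mov"); rect(V,80,92,"cap")
    u,v=[int(t) for t in proj(n,np.array([500,330,50]))]
    ims.append(cv2.resize(im[v-75:v+75,u-100:u+100],(400,300)))
cv2.imwrite("pics/g.png",np.hstack(ims)[:,:,::-1])
E
```

```text
eef_rot: [3.141, 0.002, 0.121]
tq [0.134 0.16  0.193 0.159 0.202] 0.169
clock: 18.77
eef_pos: [536.0, 229.7, 372.9]
eef_rot: [-3.142, -0.001, 0.119]
wrist_force: [-0.3, -1.2, -0.2]
finger_gap: 56.6
finger_force: 0.0
side fix 119 c [545.  391.3] wh [12.9 48.2] ang 86.9 mean [547.7 391.7  43.5]
side mov 142 c [543.8 356.5] wh [16.7 46. ] ang 87.5 mean [544.5 355.   43.4]
cap 41 c [543.  373.6] wh [12.3 14.8] ang 40.5 mean [544.4 372.5  83.6]
scene fix 75 c [544.2 390.7] wh [13.7 46.5] ang 86.3 mean [541.9 391.7  43.8]
scene mov 61 c [541.9 356.9] wh [17.1 44.8] ang 85.2 mean [538.3 354.6  43.9]
cap 24 c [541.8 372.3] wh [11.4 11.9] ang 17.9 mean [541.  373.3  84.1]
```

View pics/g.png

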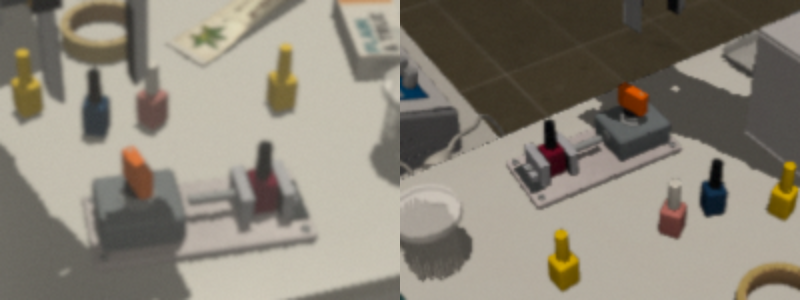

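The bottle is clamped upright at (265,175) in the left picture. The jaw didn't move over the last turns, so the clutch was slipping. The gripper is clear and the pink and blue bottles are undisturbed.

```bash
python3 -c "
from cell import manip
print(manip.sign_off())"
```

```text
the job is handed in; nothing more can be done
None
```

I handed the job in with the red bottle standing upright and clamped in the bay, the knob slipped by about one to two clicks and let go, and the pink and blue bottles left where they were; the judge's result was not shown.

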